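# Clamp the lid on the dosing tub

## Task

The white dosing tub stands in its clamp stand with its blue lid already on. Without grasping or lifting anything, push the yellow clamp strap over with the outside of a finger until it lies flat across the lid; then press the red-gripped cam lever fully down with a fingertip to lock it. Leave the lid seated and do not push about the jar, lemon, shaker or timer standing round the stand.

Things in the scene. Friction and masses are not known exactly. Their poses are not given: they have to be found in the camera images.
- cradle: clamp stand, fixed to the table: aluminium base plate 124 (x) x 206 (y) x 12 mm, the tub held on it. Origin: on the table under the centre of the tub. Its own +y axis points from the tub to the strap's hinge, its -y axis to the cam lever; its z is up. It is turned about the vertical by up to about 0.4 rad
- strap_hinge (a point): fixed point on the strap's hinge axis (stand's y = +60 mm, z = 92 mm). The hinge axis is level, along the stand's x. Two steel cheeks 4 mm thick stand either side of it, 40 mm over the outsides, up to z = 102 mm
- strap (a joint): angle of the yellow-painted steel clamp strap in rad: 0 = flat over the lid, pointing to the stand's -y; pi/2 = upright; more = leaning back away from the tub (starts at 1.75 to 2.1; stop at 2.3). The stiff hinge keeps it where it is left; about 0.2 N m turns it. At 0 it meets a stop, its upper face 94 mm above the table, its pad 1 mm over the lid
- strap_end (a point): point on the strap's smooth face (upper when closed, outer when upright), 115 mm from the hinge axis; moves with it, its z axis out of that face. Strap: 24 mm wide, 4 mm thick, 128 mm long from the axis, which lies in its mid-plane; other face: round rubber pad at mid-length, and at the end a windowed tongue bent 46 mm down (toward the tub side when upright)
- lever_pivot (a point): fixed point on the cam lever's pivot axis (stand's y = -92 mm, z = 75 mm); the axis is level, along the stand's x. Steel cheeks either side, 40 mm over the outsides, up to z = 85 mm
- lever (a joint): angle of the cam lever in rad: 0 = fully down, locked, level and pointing to the stand's -y, away from the tub; positive = raised (starts at 0.8 to 1.1; stop at 1.4). It stays where it is left; about 0.3 N m (some 4 N at the grip) moves it. It reaches 106 mm from its pivot; its hook enters the tongue's window as it comes down
- lever_grip (a point): centre of the upper face of the red plastic grip (28 mm wide, 42 mm long, 10 mm thick), 85 mm along the lever from the pivot axis and 7 mm above the line through it; moves with the lever. Its z axis points out of that face (up when the lever is down, up and toward the tub while raised)
- lid_top (a point): centre of the top of the loose blue lid, 102 x 90 x 12 mm, resting on the tub with its skirt round the rim; top 84 mm above the table. It must stay seated
- honey_jar_mid (a point): bystander: honey jar with yellow screw lid, 68 mm across, 112 mm tall; point half-way up its axis
- lemon_mid (a point): bystander: lemon, 57 x 91 x 57 mm, lying on the table; point at its centre
- sugar_shaker_mid (a point): bystander: steel sugar shaker, 71 mm across, 123 mm tall; point half-way up its axis
- timer_mid (a point): bystander: red and white kitchen timer, 66 mm across, 46 mm tall; point half-way up its axis

How it is judged:
By the outcome, as a careful person would: the job done as asked, in the order asked, and still so for the second after the job is handed in, with the robot touching nothing.
It also fails if it takes over 45 s, if anything falls off the work surface, if the arm or the gripper's body presses on something with over 40 N, if the wrist force passes 120 N, or if a joint passes its speed limit or range.

## Robot

A 6-joint arm with a two-finger parallel gripper is mounted at the origin on a cart in front of the work surface, level with it; the furniture and walls round the work are solid. World frame = base frame: x ahead of the robot, y to its left, z up, the work surface at z = 0. Lengths are in m, angles in rad, forces in N, time in s.
With the tool pointing down it reaches from about 0.275 to 0.725 m from the base axis. Payload 5.6 kg.
Tool frame: the origin (TCP) lies midway between the tips of the shut fingers; the grasp point (between the pads) lies grip_point_offset behind it (grip_point_offset is the distance from the TCP to the grasp point, in m); z points along the fingers, y is the line along which they close (so a half turn about z gives the same grasp; the last joint's range is limited). The gripper opens to 85 mm and grips with 20 to 120 N. Pads are 22 mm wide; open, the fingers measure 114 mm over their backs; the gripper's body (76 mm by 85 mm) begins 54 mm behind the grasp point. The pads swing forward as they close: fully open they stand 13 mm farther back than shut.
Start: joints at [-1.064, 0.255, 0.108, 0, -1.424, -0.285], TCP at [0.121, -0.537, 0.231] pointing down, gripper open.
Joint ranges: [-2.95, 2.95], [-1.21, 1.97], [-1.09, 1.5], [-2.87, 1.71], [-2.94, -0.07], [-3.05, 3.05]. Speed limits (rad/s): [2.57, 2.57, 3.14, 3.14, 3.14, 3.14].

## Interface

Orientations are given as [roll, pitch, yaw] about the fixed x, y, z axes, in that order (R = Rz(yaw) Ry(pitch) Rx(roll)).
In Python, from cell import read_state, grab_frame, finish_job, recognise, masks_of, place_of, grip_point_offset gives the robot as it stands.
- The arm moves only by the tool play_rows, never from a script. Its argument "commands" is a list of rows, each a list of 2 entries, a list of its own where there are three numbers: the shift along the tool's x, y, z in m, then the turn, a rotation vector about the tool's x, y, z in rad. In form: [[[x, y, z], [wx, wy, wz]], ...]. A call has 1 to 20 rows; each row is the pose to reach, as a shift and turn from the pose commanded when the call began, along the tool's axes at that moment; what a row does not reach only later rows make up. A row lasts 1/12 s, in which the tool goes at most 41.7 mm and 7.16 degrees, less where a joint would pass 70% of its speed; a pose out of reach is approached as far as the arm can. A call with a gripper value outside its range is refused whole. "jaw" is the finger opening in m, from 0 to 0.0854, set as the call begins (left out, the last holds). The fingers move at their own pace and stop on an object; the grip force is fixed at half the most. Time passes only in rows, so rows that repeat a pose let the fingers close. It gives the time, the measured TCP pose, the force, the opening and the grip force at its end, in the units of the state.
- read_state(): the state, without advancing time (a new reading comes with each control period).
- grab_frame(name): name is "scene" or "top" or "wrist"; returns a dict with "img" (480x640x3 uint8, red, green, blue), "fx", "fy", "cx", "cy" (pixels), "rvec" (rotation vector, rad) and "tvec" (3), from world to camera coordinates, as OpenCV has them. Camera axes: x right, y down, z forward; pixel columns grow to the right and rows downward; lengths in m; the calibration is good to about 2 mm. A picture is of the moment at which its call begins. There is no depth.
- finish_job(): hands the job in; it is judged then, once.
Trained networks look in a picture, given as the dict that the camera call returned (one of the last four; its "shot" number tells which), for a name from the list of things; names that differ only in an ending like _2 or _b are one class to them, and where a whole thing is asked for, a point or a joint stands for the part that bears it (a point fixed in the world has none). Each returns a list of dicts, best first, with "p" (0 to 1); they miss things now and then, are a little off and sometimes report something else, mostly with a low value. They report only what shows in the picture. A call takes as long as a camera call.
- recognise(picture, target): "bbox" ([left, top, width, height] in pixels, round what is visible of it).
- masks_of(picture, target): "pixels" (480x640 bool, what is visible of it) and "bbox" ([left, top, width, height] in pixels, round what is visible of it).
- place_of(picture, target): "pixel" ([column, row] in pixels: a listed point, or the origin of a listed thing).
The state is a dict: "time": time; "qpos": joint angles; "dq": joint speeds; "joint_torque": joint torques, N m; "tcp_pos": TCP position; "tcp_rot": TCP orientation; "ft_force": force on the tool from outside, world axes, zero at the start; "moment": the same for the moment, N m; "opening": opening from 0.0 (shut) to 1.0 (fully open); "gripper_force": force on a finger pad.
Only numpy, scipy, OpenCV 4.12 (cv2) and the standard library are available. Lean on these libraries where they do the work, as an engineer would, in place of code of your own. Each camera call takes 0.05 s, during which the arm holds its last target. There are 200 camera calls.

## Working session

There is one attempt and no reset: what is moved stays moved. The work goes in short steps, Python scripts to look and compute and a tool call to move; the robot and the scene stay as the last step left them, time stands still between calls to the robot, and variables do not carry over. Pictures are saved under pics/ and viewed, at most 10 in all, crops included, and the job is handed in when it is done.

Besides the shell and the picture viewer there is one more tool, called after "Emit:" in YAML: its name, and indented under it one key for each argument. play_rows: Moves the arm, as the interface text tells. Its arguments: {"type":"object","properties":{"commands":{"type":"array","items":{"type":"array"}},"jaw":{"type":"number"}},"required":["commands"]}

```bash
ls; mkdir -p pics; cat > h.py <<'E'
import numpy as np, cv2
from cell import *
NAMES=["cradle","strap_hinge","strap_end","lever_pivot","lever_grip","lid_top","honey_jar_mid","lemon_mid","sugar_shaker_mid","timer_mid"]
def ray(f,px):
    R=cv2.Rodrigues(np.array(f["rvec"],float))[0]; t=np.array(f["tvec"],float)
    d=R.T@np.array([(px[0]-f["cx"])/f["fx"],(px[1]-f["cy"])/f["fy"],1]); return -R.T@t,d/np.linalg.norm(d)
def tri(rs):
    A=sum(np.eye(3)-np.outer(d,d) for c,d in rs); b=sum((np.eye(3)-np.outer(d,d))@c for c,d in rs)
    p=np.linalg.solve(A,b); return p,max(np.linalg.norm((np.eye(3)-np.outer(d,d))@(p-c)) for c,d in rs)
def atz(r,z): c,d=r; return c+d*(z-c[2])/d[2]
E
python3 - <<'E'
from h import *
fs={n:grab_frame(n) for n in("scene","top")}
for n,f in fs.items(): cv2.imwrite(f"pics/{n}0.png",f["img"][:,:,::-1])
Z=dict(cradle=0,strap_hinge=.092,lever_pivot=.075,lid_top=.084,honey_jar_mid=.056,lemon_mid=.0285,sugar_shaker_mid=.0615,timer_mid=.023)
for t in NAMES:
    rs=[]
    for n,f in fs.items():
        r=place_of(f,t)
        if r:
            rs.append(ray(f,r[0]["pixel"])); print(t,n,np.round(r[0]["pixel"]),round(r[0]["p"],2),np.round(atz(rs[-1],Z[t]),3) if t in Z else "")
    if len(rs)==2: p,e=tri(rs); print("   tri",p.round(3),round(e,4))
print(read_state(), grip_point_offset)
E
```

```text
pics
cradle scene [304. 299.] 0.79 [0.563 0.034 0.   ]
strap_hinge scene [283. 264.] 0.8 [0.553 0.091 0.092]
strap_hinge top [268. 266.] 0.81 [0.548 0.093 0.092]
   tri [0.548 0.094 0.094] 0.0016
strap_end scene [256. 214.] 0.86 
strap_end top [229. 256.] 0.93 
   tri [0.543 0.15  0.193] 0.0004
lever_pivot scene [336. 244.] 0.86 [ 0.56  -0.046  0.075]
lever_pivot top [351. 257.] 0.79 [ 0.579 -0.061  0.075]
   tri [ 0.578 -0.064  0.064] 0.0035
lever_grip scene [347. 195.] 0.65 
lever_grip top [379. 249.] 0.58 
   tri [ 0.584 -0.105  0.144] 0.0016
lid_top top [305. 258.] 0.57 [0.569 0.025 0.084]
honey_jar_mid scene [221. 264.] 0.69 [0.684 0.107 0.056]
honey_jar_mid top [265. 202.] 0.64 [0.679 0.113 0.056]
   tri [0.678 0.112 0.06 ] 0.0003
lemon_mid scene [401. 279.] 0.66 [ 0.447 -0.082  0.029]
lemon_mid top [363. 194.] 0.6 [ 0.718 -0.079  0.028]
   tri [ 0.606 -0.123  0.006] 0.122
sugar_shaker_mid scene [287. 230.] 0.72 [ 0.69  -0.06   0.062]
sugar_shaker_mid top [367. 197.] 0.74 [ 0.703 -0.085  0.062]
   tri [ 0.71  -0.084  0.048] 0.0033
timer_mid scene [358. 331.] 0.95 [0.417 0.082 0.023]
timer_mid top [272. 341.] 0.59 [0.414 0.077 0.023]
   tri [0.416 0.079 0.021] 0.0024
{'time': 1.1, 'qpos': array([-1.06444253e+00,  2.55100919e-01,  1.08198646e-01, -1.39147312e-05,
       -1.42392350e+00, -2.84649557e-01]), 'dq': array([ 4.02382704e-04,  7.07258476e-04, -1.35112228e-03,  7.42289713e-05,
        2.05591615e-04,  2.22303044e-04]), 'joint_torque': array([-5.34259125e-04, -3.86409938e+01,  2.38066238e+01,  5.36799118e+00,
       -6.69661567e-04,  3.09793279e-05]), 'tcp_pos': array([ 0.12098991, -0.53651   ,  0.23128   ]), 'tcp_rot': array([ 3.14156052e+00,  4.94091638e-06, -2.91989045e+00]), 'ft_force': array([-0.11269282, -0.73020872,  0.53269354]), 'moment': array([-0.00330109, -0.01252844,  0.03368256]), 'gripper_force': 0.0, 'opening': 0.9981845552469087} 0.0187
```

View pics/scene0.png

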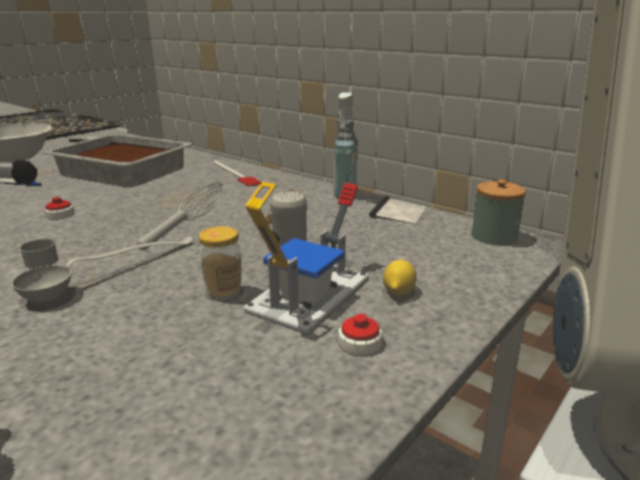

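View pics/top0.png

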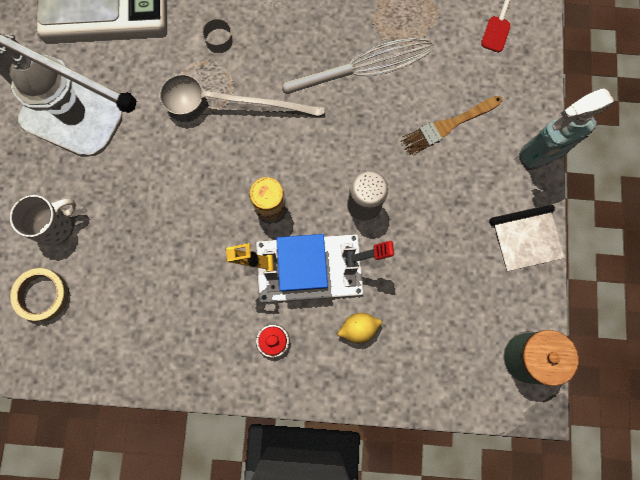

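The scene view shows the yellow strap leaning back with its end near (262,190), the red lever raised at (347,195), and the blue lid between them. The top view agrees: strap end (240,254), lever (383,250), jar (267,198), shaker (369,190), lemon (360,328), timer (272,341). I'll fit the stand's pose and both joint angles.

```bash
cat >> h.py <<'E'
from scipy.optimize import least_squares
def S(q,y,z): # stand plane x=0 -> world
    return np.array([q[0]-np.sin(q[2])*y, q[1]+np.cos(q[2])*y, z])
def arm(y0,z0,a,s,n): return y0-s*np.cos(a)+n*np.sin(a), z0+s*np.sin(a)+n*np.cos(a)
def pts(q): return dict(cradle=S(q,0,0),strap_hinge=S(q,.06,.092),lever_pivot=S(q,-.092,.075),lid_top=S(q,0,.084),
    strap_end=S(q,*arm(.06,.092,q[3],.115,.002)),lever_grip=S(q,*arm(-.092,.075,q[4],.085,.007)))
def fit(cams=("scene","top")):
    obs=[]
    for n in cams:
        f=grab_frame(n)
        for t in pts(np.zeros(5)):
            r=place_of(f,t)
            if r and r[0]["p"]>.4: obs.append((f,t,r[0]["pixel"]))
    def res(q):
        P=pts(q); o=[]
        for f,t,px in obs:
            u=cv2.projectPoints(P[t].reshape(1,3),np.array(f["rvec"],float),np.array(f["tvec"],float),np.array([[f["fx"],0,f["cx"]],[0,f["fy"],f["cy"]],[0,0,1]],float),None)[0].ravel()
            o+=list(u-px)
        return np.array(o)
    s=least_squares(res,[.563,.03,.15,1.9,1,][:5],loss="soft_l1",f_scale=2)
    r=res(s.x).reshape(-1,2)
    for (f,t,_),e in zip(obs,r): print(t,e.round(1))
    print("pose",s.x.round(4)); return s.x
def to_tool(w):
    from scipy.spatial.transform import Rotation as Ro
    st=read_state(); return Ro.from_euler("xyz",st["tcp_rot"]).inv().apply(np.array(w)-st["tcp_pos"])
E
python3 - <<'E'
from h import *
q=fit(); 
for t,p in pts(q).items(): print(t,p.round(3))
g=S(q,.06+.07+.05,.25); print("goal",g.round(3),to_tool(g).round(3),"yaw turn about world z:",q[2]-(read_state()["tcp_rot"][2]+np.pi))
E
```

```text
cradle [-1.1  0.5]
strap_hinge [ 0.6 -0.6]
lever_pivot [ 0.6 -5.6]
lid_top [ 0.3 -0.6]
strap_end [0.2 2.5]
lever_grip [0.3 0.7]
cradle [-77.  18.]
strap_hinge [0.2 0.5]
lever_pivot [ 2.  -1.7]
lid_top [-2.6  0.5]
strap_end [ 1.8 -4.2]
lever_grip [-0.4 -0.4]
pose [0.5636 0.0297 0.1644 2.1085 0.86  ]
cradle [0.564 0.03  0.   ]
strap_hinge [0.554 0.089 0.092]
lever_pivot [ 0.579 -0.061  0.075]
lid_top [0.564 0.03  0.084]
strap_end [0.544 0.149 0.19 ]
lever_grip [ 0.587 -0.111  0.144]
goal [0.534 0.207 0.25 ] [-0.567  0.635 -0.019] yaw turn about world z: -0.0573793642299569
```

Emit:
play_rows:
  commands:
    - [[-0.567,0.635,-0.03],[0,0,0.057]]
    - [[-0.567,0.635,-0.03],[0,0,0.057]]
    - [[-0.567,0.635,-0.03],[0,0,0.057]]
    - [[-0.567,0.635,-0.03],[0,0,0.057]]
    - [[-0.567,0.635,-0.03],[0,0,0.057]]
    - [[-0.567,0.635,-0.03],[0,0,0.057]]
    - [[-0.567,0.635,-0.03],[0,0,0.057]]
    - [[-0.567,0.635,-0.03],[0,0,0.057]]
    - [[-0.567,0.635,-0.03],[0,0,0.057]]
    - [[-0.567,0.635,-0.03],[0,0,0.057]]
    - [[-0.567,0.635,-0.03],[0,0,0.057]]
    - [[-0.567,0.635,-0.03],[0,0,0.057]]
    - [[-0.567,0.635,-0.03],[0,0,0.057]]
    - [[-0.567,0.635,-0.03],[0,0,0.057]]
    - [[-0.567,0.635,-0.03],[0,0,0.057]]
    - [[-0.567,0.635,-0.03],[0,0,0.057]]
    - [[-0.567,0.635,-0.03],[0,0,0.057]]
    - [[-0.567,0.635,-0.03],[0,0,0.057]]
    - [[-0.567,0.635,-0.03],[0,0,0.057]]
    - [[-0.567,0.635,-0.03],[0,0,0.057]]
  jaw: 0

```text
time: 3.47
tcp_pos: [0.5261, 0.1935, 0.2608]
tcp_rot: [3.142, 0.0, -2.976]
ft_force: [0.5, -0.6, 0.6]
opening: 0.001
gripper_force: 0.0
```

```bash
cat >> h.py <<'E'
def plan(q,y0,z0,a0,a1,s,n,k,dy=.0145,over=0):
    "tool shifts that carry the finger's -y bottom corner along the arc of the face point (s,n)"
    for a in np.linspace(a0,a1,k):
        y,z=arm(y0,z0,a,s,n); print(round(a,2),"stand y,z",round(y+dy,3),round(z-over,3),"tool",to_tool(S(q,y+dy,z-over)).round(3))
E
python3 - <<'E'
from h import *
q=fit(); st=read_state(); d=st["tcp_pos"]-S(q,0,0)
print("tcp in stand", np.cos(q[2])*d[0]+np.sin(q[2])*d[1], -np.sin(q[2])*d[0]+np.cos(q[2])*d[1],st["tcp_rot"][2]+np.pi)
print("approach",to_tool(S(q,.185,.18)).round(3))
plan(q,.06,.092,1.57,0,.095,.002,12)
E
```

```text
cradle [-0.2 -0.9]
strap_hinge [-0.1  0.6]
lever_pivot [-1.1 -2.3]
lid_top [ 2.1 -0.8]
strap_end [0.3 0.4]
lever_grip [0.3 2.1]
strap_hinge [-0.3 -0.2]
lever_pivot [ 2.3 -3. ]
lid_top [-2.2  2.5]
strap_end [ 0.  -1.2]
lever_grip [-0.9  0.8]
pose [0.5627 0.0314 0.1586 2.0797 0.8642]
tcp in stand -0.011668181041506454 0.16359274386015613 0.16431656138887263
approach [-0.012  0.021  0.081]
1.57 stand y,z 0.076 0.187 tool [-0.011 -0.087  0.074]
1.43 stand y,z 0.063 0.186 tool [-0.011 -0.101  0.075]
1.28 stand y,z 0.05 0.184 tool [-0.011 -0.114  0.077]
1.14 stand y,z 0.037 0.179 tool [-0.011 -0.127  0.082]
1.0 stand y,z 0.025 0.173 tool [-0.011 -0.139  0.088]
0.86 stand y,z 0.014 0.165 tool [-0.011 -0.15   0.096]
0.71 stand y,z 0.004 0.156 tool [-0.011 -0.16   0.105]
0.57 stand y,z -0.004 0.145 tool [-0.011 -0.168  0.116]
0.43 stand y,z -0.011 0.133 tool [-0.011 -0.175  0.128]
0.29 stand y,z -0.016 0.121 tool [-0.011 -0.18   0.14 ]
0.14 stand y,z -0.019 0.107 tool [-0.011 -0.183  0.153]
0.0 stand y,z -0.021 0.094 tool [-0.011 -0.184  0.167]
```

Emit:
play_rows:
  commands:
    - [[-0.012,0.012,0.03],[0,0,0]]
    - [[-0.012,0.012,0.06],[0,0,0]]
    - [[-0.012,0.012,0.08],[0,0,0]]
    - [[-0.012,0.005,0.08],[0,0,0]]
    - [[-0.012,-0.005,0.08],[0,0,0]]
    - [[-0.012,-0.014,0.08],[0,0,0]]
    - [[-0.012,-0.022,0.08],[0,0,0]]
    - [[-0.012,-0.03,0.08],[0,0,0]]
    - [[-0.012,-0.038,0.08],[0,0,0]]
    - [[-0.012,-0.046,0.08],[0,0,0]]
    - [[-0.012,-0.054,0.08],[0,0,0]]
    - [[-0.012,-0.062,0.08],[0,0,0]]
    - [[-0.012,-0.07,0.08],[0,0,0]]
    - [[-0.012,-0.078,0.08],[0,0,0]]
    - [[-0.012,-0.087,0.08],[0,0,0]]
    - [[-0.012,-0.087,0.08],[0,0,0]]

```text
time: 5.5
tcp_pos: [0.552, 0.1055, 0.182]
tcp_rot: [-3.14, 0.001, -2.978]
ft_force: [-0.7, -0.8, 4.6]
opening: 0.004
gripper_force: 1.9
```

```bash
python3 - <<'E'
from h import *
q=fit(); st=read_state(); d=st["tcp_pos"]-S(q,0,0); print(st["ft_force"])
print("tcp in stand", np.cos(q[2])*d[0]+np.sin(q[2])*d[1], -np.sin(q[2])*d[0]+np.cos(q[2])*d[1],st["tcp_pos"])
f=grab_frame("scene"); cv2.imwrite("pics/s1.png",cv2.resize(f["img"][130:350,150:450,::-1],None,fx=2.5,fy=2.5))
plan(q,.06,.092,1.57,0,.095,.002,12)
E
```

```text
cradle [ 0.6 -1.2]
strap_hinge [0.6 1.4]
lever_pivot [-0.9 -3.8]
lid_top [2.8 3. ]
strap_end [-1.1  2.1]
lever_grip [ 0.4 -0.4]
strap_hinge [ 1.3 -1.4]
lever_pivot [-1.   3.1]
lid_top [-3.   3.2]
strap_end [ 1.1 -3. ]
lever_grip [ 0.  -3.3]
pose [0.5621 0.0327 0.1694 1.5566 0.9001]
[ 0.45082868 -0.32689503  4.45354967]
tcp in stand 0.0024715049668210497 0.07556261725968863 [0.55179685 0.10763409 0.18080745]
1.57 stand y,z 0.076 0.187 tool [ 0.002  0.001 -0.006]
1.43 stand y,z 0.063 0.186 tool [ 0.002 -0.013 -0.005]
1.28 stand y,z 0.05 0.184 tool [ 0.002 -0.026 -0.003]
1.14 stand y,z 0.037 0.179 tool [ 0.002 -0.039  0.002]
1.0 stand y,z 0.025 0.173 tool [ 0.002 -0.051  0.008]
0.86 stand y,z 0.014 0.165 tool [ 0.002 -0.062  0.016]
0.71 stand y,z 0.004 0.156 tool [ 0.002 -0.072  0.025]
0.57 stand y,z -0.004 0.145 tool [ 0.002 -0.08   0.036]
0.43 stand y,z -0.011 0.133 tool [ 0.002 -0.087  0.048]
0.29 stand y,z -0.016 0.121 tool [ 0.002 -0.092  0.06 ]
0.14 stand y,z -0.019 0.107 tool [ 0.002 -0.095  0.073]
0.0 stand y,z -0.021 0.094 tool [ 0.002 -0.096  0.087]
```

View pics/s1.png

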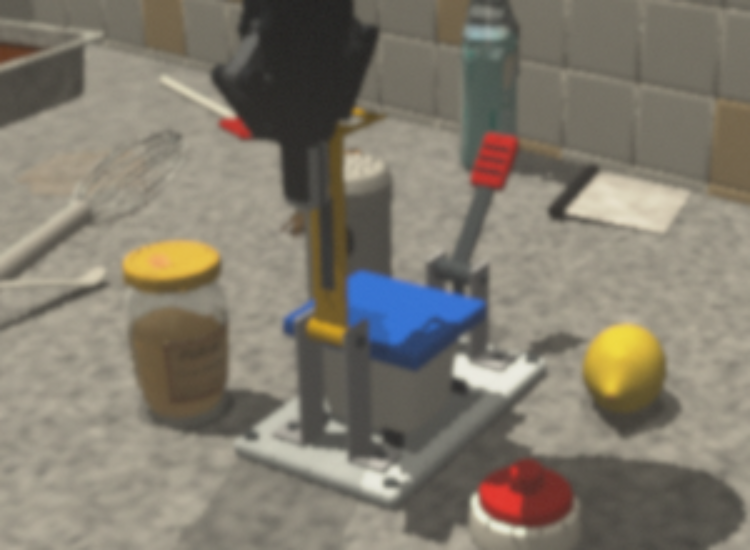

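Upright; the strap (345,120)-(330,330) rests against the finger's outside, with nothing else touched. Continuing the arc.

Emit:
play_rows:
  commands:
    - [[0.002,-0.01,-0.003],[0,0,0]]
    - [[0.002,-0.02,-0.003],[0,0,0]]
    - [[0.002,-0.028,-0.001],[0,0,0]]
    - [[0.002,-0.036,0.002],[0,0,0]]
    - [[0.002,-0.044,0.005],[0,0,0]]
    - [[0.002,-0.052,0.009],[0,0,0]]
    - [[0.002,-0.06,0.014],[0,0,0]]
    - [[0.002,-0.067,0.02],[0,0,0]]
    - [[0.002,-0.073,0.026],[0,0,0]]
    - [[0.002,-0.079,0.034],[0,0,0]]
    - [[0.002,-0.084,0.041],[0,0,0]]
    - [[0.002,-0.088,0.049],[0,0,0]]
    - [[0.002,-0.092,0.058],[0,0,0]]
    - [[0.002,-0.094,0.066],[0,0,0]]
    - [[0.002,-0.096,0.074],[0,0,0]]
    - [[0.002,-0.096,0.081],[0,0,0]]
    - [[0.002,-0.096,0.085],[0,0,0]]
    - [[0.002,-0.096,0.087],[0,0,0]]

```text
time: 7.75
tcp_pos: [0.565, 0.0125, 0.0939]
tcp_rot: [-3.141, -0.001, -2.976]
ft_force: [-5.7, -0.2, 15.9]
opening: -0.004
gripper_force: 7.7
```

Emit:
play_rows:
  commands:
    - [[0,0,-0.03],[0,0,0]]
    - [[0,0,-0.06],[0,0,0]]
    - [[0,0,-0.09],[0,0,0]]
    - [[0,0,-0.12],[0,0,0]]
    - [[0,0,-0.12],[0,0,0]]

```text
time: 8.17
tcp_pos: [0.5683, 0.0129, 0.2203]
tcp_rot: [-3.141, 0.011, -2.976]
ft_force: [1.2, -0.2, 0.4]
opening: -0.003
gripper_force: 0.0
```

```bash
python3 - <<'E'
from h import *
q=fit(); print(read_state()["ft_force"])
f=grab_frame("scene"); cv2.imwrite("pics/s2.png",cv2.resize(f["img"][130:350,150:450,::-1],None,fx=2.5,fy=2.5))
plan(q,-.092,.075,q[4]+.15,0,.085,.007,12)
E
```

```text
cradle [0.5 4.3]
strap_hinge [1.7 1.2]
lever_pivot [ 1.3 -2.8]
lid_top [0.2 0.4]
strap_end [-1.4  0.3]
lever_grip [0.8 1.2]
cradle [-0.  -0.1]
strap_hinge [ 0.5 -3. ]
lever_pivot [1.8 0.3]
lid_top [-1.8  0.1]
strap_end [-0.1 -1.9]
lever_grip [-0.9 -0.6]
pose [0.5631 0.0304 0.1593 0.0058 0.8618]
[-0.20729771 -0.51821023  0.68807559]
1.01 stand y,z -0.117 0.151 tool [-0.    -0.099  0.063]
0.92 stand y,z -0.123 0.147 tool [-0.    -0.106  0.067]
0.83 stand y,z -0.13 0.142 tool [-0.    -0.112  0.071]
0.74 stand y,z -0.136 0.137 tool [ 0.    -0.118  0.076]
0.64 stand y,z -0.141 0.132 tool [ 0.    -0.123  0.082]
0.55 stand y,z -0.146 0.126 tool [ 0.    -0.128  0.088]
0.46 stand y,z -0.151 0.119 tool [ 0.    -0.133  0.095]
0.37 stand y,z -0.154 0.112 tool [ 0.    -0.136  0.101]
0.28 stand y,z -0.157 0.105 tool [ 0.    -0.139  0.109]
0.18 stand y,z -0.16 0.097 tool [ 0.    -0.142  0.116]
0.09 stand y,z -0.161 0.09 tool [ 0.    -0.144  0.124]
0.0 stand y,z -0.162 0.082 tool [ 0.    -0.145  0.132]
```

View pics/s2.png

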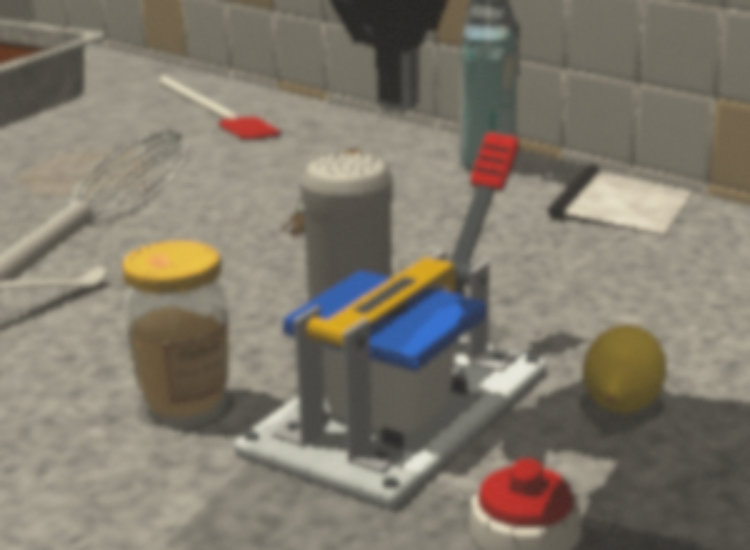

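The strap is flat across the seated lid (310,325)-(450,270) and the bystanders haven't moved. Next I'll press the lever.

Emit:
play_rows:
  commands:
    - [[0,-0.04,0],[0,0,0]]
    - [[0,-0.08,0],[0,0,0]]
    - [[0,-0.1,0.02],[0,0,0]]
    - [[0,-0.104,0.045],[0,0,0]]
    - [[0,-0.106,0.06],[0,0,0]]
    - [[0,-0.11,0.067],[0,0,0]]
    - [[0,-0.114,0.072],[0,0,0]]
    - [[0,-0.118,0.077],[0,0,0]]
    - [[0,-0.123,0.083],[0,0,0]]
    - [[0,-0.128,0.089],[0,0,0]]
    - [[0,-0.133,0.096],[0,0,0]]
    - [[0,-0.136,0.102],[0,0,0]]
    - [[0,-0.139,0.109],[0,0,0]]
    - [[0,-0.142,0.116],[0,0,0]]
    - [[0,-0.144,0.122],[0,0,0]]
    - [[0,-0.145,0.128],[0,0,0]]
    - [[0,-0.145,0.132],[0,0,0]]
    - [[0,-0.145,0.134],[0,0,0]]
    - [[0,-0.145,0.134],[0,0,0]]

```text
time: 10.5
tcp_pos: [0.5899, -0.1309, 0.0818]
tcp_rot: [-3.14, 0.002, -2.976]
ft_force: [-2.5, -2.0, 13.4]
opening: 0.002
gripper_force: 6.8
```

Emit:
play_rows:
  commands:
    - [[0,0,0.002],[0,0,0]]
    - [[0,0,0.004],[0,0,0]]
    - [[0,0,0.004],[0,0,0]]

```text
time: 10.75
tcp_pos: [0.59, -0.131, 0.0813]
tcp_rot: [-3.138, 0.004, -2.975]
ft_force: [-10.3, 3.0, 32.0]
opening: -0.004
gripper_force: 16.1
```

Emit:
play_rows:
  commands:
    - [[0,0,-0.03],[0,0,0]]
    - [[0,0,-0.07],[0,0,0]]
    - [[0,0,-0.11],[0,0,0]]
    - [[0,0,-0.15],[0,0,0]]
    - [[0,0,-0.15],[0,0,0]]
    - [[0,0,-0.15],[0,0,0]]

```text
time: 11.25
tcp_pos: [0.59, -0.1298, 0.2276]
tcp_rot: [3.141, 0.004, -2.976]
ft_force: [0.2, 0.5, -1.3]
opening: -0.004
gripper_force: 0.0
```

```bash
python3 - <<'E'
from h import *
q=fit(); print(read_state()["ft_force"])
f=grab_frame("scene"); cv2.imwrite("pics/s3.png",cv2.resize(f["img"][130:350,150:450,::-1],None,fx=2.5,fy=2.5))
E
```

```text
cradle [5.  3.4]
lever_pivot [0.7 0.2]
lid_top [5.  0.6]
strap_end [-68.5  -0.9]
lever_grip [-1.3  0.4]
lever_grip [ 0.4 -2.5]
pose [0.5587 0.0286 0.2107 2.3391 0.0292]
[ 0.05242426  0.15363363 -0.41190938]
```

View pics/s3.png

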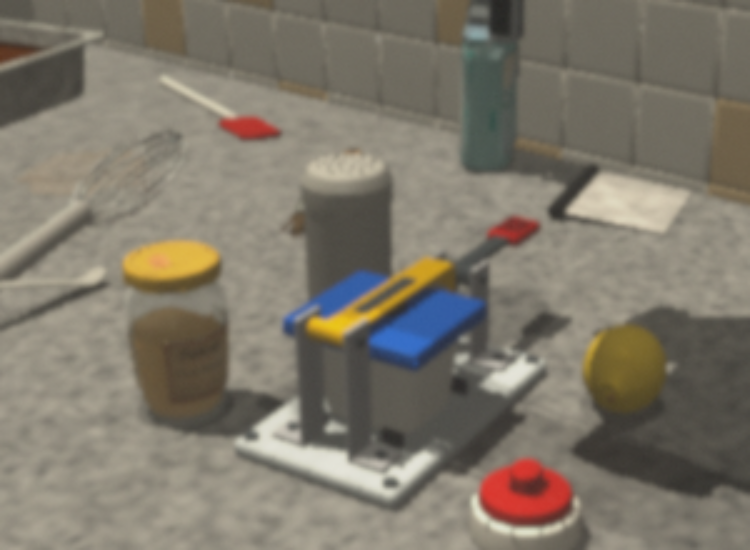

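The strap still lies flat (325,325)-(445,265), the lever is level with its grip at (515,230), and the lid and bystanders are in place. The lever met a hard stop at z = 0.081 m, so it is locked and the arm is clear.

```bash
python3 -c "from cell import finish_job; print(finish_job())"
```

```text
the job is handed in; nothing more can be done
None
```

The job is handed in: the strap lies flat across the seated lid, the cam lever is pressed down to its stop, and in the last picture the jar, lemon, shaker and timer are where they stood, with the arm clear.

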